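# Fit the missing cell pack on its foot in the battery chassis

## Task

Fill the empty bay in the middle of the open battery chassis: first set the grey foot plate flat on the bay's floor, in the middle between the two fitted packs and square with them, and let go of it; then take the cell pack out of its cradle, stand it on the bare bench and let go, take it again by its broad sides and stand it gently on the foot plate, centred and square with it. Keep the pack upright all along, and leave the other things where they are.

Things in the scene. Friction and masses are not known exactly. Their poses are not given: they have to be found in the camera images.
- foot: foot plate: loose grey plastic slab 76 (its x) x 50 (its y) x 20 mm tall, 70 to 120 g, flat top without rim; a dark 66 x 40 mm pad, flush in the top, shows where the pack stands. Lies flat on the bench. Origin: centre of its underside. Take it across its 50 mm width. The same after half a turn.
- pack: the cell pack to fit: loose silver block with white tape bands and a small green board on top, 66 (its x) x 40 (its y) x 58 mm tall, 0.25 to 0.5 kg. Starts upright in the cradle, underside 6 mm above the bench. Origin: centre of its underside. Narrow ends face its +x and -x, broad sides +y and -y. The same after half a turn.
- bay (a point): middle of the bay, on top of the chassis floor, 4 mm above the bench; axes as the chassis. A grey felt-like 76 x 50 mm pad flush in the floor shows where the foot plate goes, its 76 mm along x. The fitted packs begin 44 mm away towards +x and -x; towards +y and -y the bay is open. That leaves 6 mm at each end of the foot plate and 11 mm at each end of the pack: too little for fingers.
- chassis: the battery chassis, fixed: black floor plate 236 (x) x 100 (y) x 4 mm carrying a row along x of a fitted pack, the empty bay, a fitted pack (one silver, one blue). Each fitted pack is 60 (x) x 44 (y) mm, centred 74 mm from the middle, its top 76 mm above the bench. End walls 50 mm high. Origin: on the bench under the bay's middle. The bench before it, towards the robot, is clear.
- cradle: the storage cradle, fixed: black floor 72 (x) x 64 (y) x 6 mm, two walls along x, 56 long, 6 thick and 50 mm apart inside, tops 62 mm above the bench, 2 mm below the pack's top; ends (+x, -x) open. The pack stands in it, its x along the cradle's x, with about 5 mm to spare at each broad side. Origin: centre of its underside.
- spool: bystander, loose, to be left alone: solder spool standing on its flange, diameter 56, 34 mm tall; origin: centre of its underside
- flux_jar: bystander, loose, to be left alone: white jar with black lid, diameter 44, 38 mm tall; origin: centre of its underside
- meter: bystander, loose, to be left alone: black multimeter lying on its back, 140 (x) x 72 (y) x 34 mm, with a dial 6 mm higher; origin: centre of its underside
- carton: bystander, loose, to be left alone: cardboard carton 110 (x) x 80 (y) x 45 mm; origin: centre of its underside
There are look-alikes about, which are no part of the job. Leave any turquoise look-alike of the pack alone.

How it is judged:
By the outcome, as a careful person would: the job done as asked, in the order asked, and still so for the second after the job is handed in, with the robot touching nothing.
It also fails if it takes over 72 s, if anything falls off the work surface, if the arm or the gripper's body presses on something with over 40 N, if the wrist force passes 120 N, or if a joint passes its speed limit or range.

## Robot

A 7-joint arm with a two-finger parallel gripper is mounted at the origin on the work surface. World frame = base frame: x ahead of the robot, y to its left, z up, the work surface at z = 0. Lengths are in m, angles in degrees, forces in N, time in s.
With the tool pointing down it reaches from about 0.4 to 0.875 m from the base axis. Payload 19.3 kg.
Tool frame: the origin (TCP) lies at the very end of the fingers, on their centre line; the grasp point (between the pads) lies 19 mm behind it; z points along the fingers, y is the line along which they close (so a half turn about z gives the same grasp; the last joint's range is limited). The gripper opens to 85 mm and grips with 20 to 120 N. Pads are 22 mm wide; open, the fingers measure 114 mm over their backs; the gripper's body (76 mm by 85 mm) begins 54 mm behind the grasp point. The pads swing forward as they close: fully open they stand 13 mm farther back than shut.
Start: joints at [59.633, 29.874, -2.08, 91.645, 1.215, 58.505, -6.463], TCP at [0.277, -0.56, 0.231] pointing down, gripper open.
Joint ranges: [-166.77, 166.77], [-17.47, 122.26], [-85.68, 81.53], [9.62, 139.38], [-72.42, 252.41], [9.2, 110.78], [-144.41, 144.41]. Speed limits (degrees/s): [108.29, 108.29, 136.94, 136.94, 172.46, 172.46, 172.46].

## Interface

Orientations are given as [roll, pitch, yaw] about the fixed x, y, z axes, in that order (R = Rz(yaw) Ry(pitch) Rx(roll)).
In Python, from station import bot gives the robot as it stands. The module is installed in compiled form; this text tells all that it offers. Calls block until the motion is done:
- bot.reach(position, orientation): joint-space move of the TCP to a pose.
- bot.servo_line(position, rotation=None, speed=0.15, f_stop=None): straight line of the TCP; rotation=None keeps the orientation; speed is the mean speed in m/s. With f_stop (N) it stops when the force on the tool has changed by that much, and returns True; else False.
- bot.goto_joints(angles): joint-space move.
- bot.let_go() and bot.clamp(newtons=None): open the fingers fully, or close them until they stop; newtons is the grip in N (None keeps the last).
- bot.wait(seconds).
- bot.solve_ik(position, orientation): joint angles nearest the present ones, or None.
- bot.read_camera(name): name is "scene" or "top" or "wrist"; returns a dict with "pixels" (480x640x3 uint8, red, green, blue), "range_z" (480x640 float32, m along the optical axis (not along the pixel's ray), 0 where there is no reading), "fx", "fy", "cx", "cy" (pixels), "pose" (4x4, takes a point from camera to world coordinates); the wrist camera has in their place "hand_eye" (4x4, takes a point from camera to tool coordinates, whose origin is the TCP and whose axes are the flange's). Camera axes: x right, y down, z forward; pixel columns grow to the right and rows downward; lengths in m; the calibration is good to about 2 mm. A picture is of the moment at which its call begins: read the wrist's pose just before it.
A pose or a line that the arm cannot do raises bot.Unreachable and nothing moves.
- bot.hand_in(): hands the job in; it is judged then, once.
Readings, each from a call of its own:
- bot.read_clock(): time.
- bot.read_q(): joint angles.
- bot.read_qd(): joint speeds.
- bot.read_tau(): joint torques, N m.
- bot.read_position(): TCP position.
- bot.read_ee_rot(): TCP orientation.
- bot.read_force(): force on the tool from outside, world axes, zero at the start.
- bot.read_torque(): the same for the moment, N m.
- bot.read_gripper_width(): finger opening in m.
- bot.read_grasp_force(): force on a finger pad.
Only numpy, scipy, OpenCV 4.12 (cv2) and the standard library are available. Lean on these libraries where they do the work, as an engineer would, in place of code of your own. Each camera call takes 0.05 s, during which the arm holds its last target. There are 200 camera calls.

## Working session

There is one attempt and no reset: what is moved stays moved. The work goes in short steps, each a Python script; the robot and the scene stay as the last script left them, time stands still between calls to the robot, and variables do not carry over. Pictures are saved under pics/ and viewed, at most 10 in all, crops included, and the job is handed in when it is done.

```bash
mkdir -p pics; cat > h.py <<'E'
import numpy as np, cv2
from station import bot
def snap(name,f):
    c=bot.read_camera(name); cv2.imwrite(f'pics/{f}.png',c['pixels'][:,:,::-1]); np.savez(f'pics/{f}.npz',**c); return c
def world(c,pose):
    z=c['range_z']; v,u=np.mgrid[:480,:640]
    P=np.stack([(u-c['cx'])*z/c['fx'],(v-c['cy'])*z/c['fy'],z],-1)
    return P@pose[:3,:3].T+pose[:3,3]
E
python3 - <<'E'
from h import *
c=snap('top','top'); snap('scene','scene'); print(c['pose'],c['fx'],bot.read_clock(), bot.read_ee_rot())
E
```

```text
[[ 0.00221379 -0.98764869  0.15666898  0.40080521]
 [-0.99973984 -0.00574249 -0.02207421  0.0068662 ]
 [ 0.02270123 -0.15657935 -0.98740446  1.01494312]
 [ 0.          0.          0.          1.        ]] 504.743446307871 0.1 [-1.79945901e+02  2.43029919e-03  2.63476390e+01]
```

View pics/top.png

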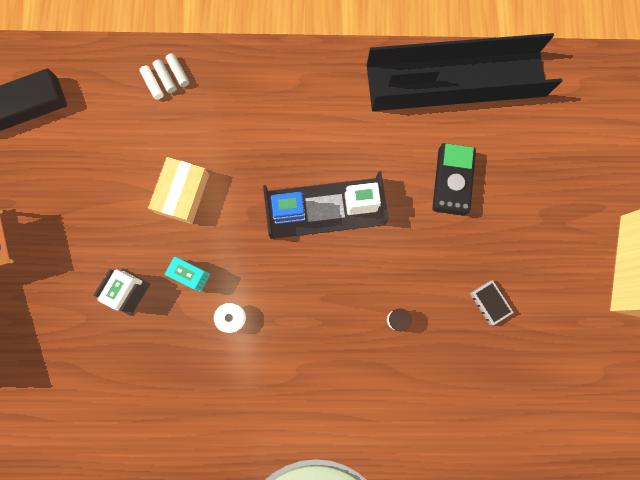

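View pics/scene.png

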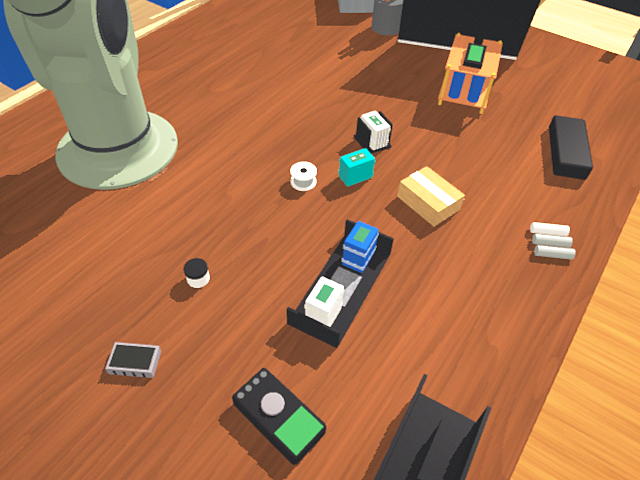

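The top view shows the silver pack with white tape in the black cradle at (120,290). The turquoise look-alike is at (187,273) and is to be left alone. The chassis bay is at (325,208) between the blue pack (288,207) and the white/silver pack (363,198). The grey slab with the dark pad, the foot plate candidate, is at (492,303). I'll confirm these in an enlarged crop.

```bash
python3 - <<'E'
from h import *
im=cv2.imread('pics/top.png')
def cr(u,v,w,h,s): return cv2.resize(im[v:v+h,u:u+w],None,fx=s,fy=s,interpolation=cv2.INTER_CUBIC)
a=cr(90,250,80,70,5);b=cr(455,270,80,70,5);c=cr(255,165,160,50,5)
c=cr(255,170,160,80,5)[:, :800]
cv2.imwrite('pics/crops.png',cv2.resize(np.vstack([np.hstack([a,b]),c])[:,:],(800,750))[:600*750//600][:750] if 0 else cv2.resize(np.vstack([np.hstack([a,b]),c]),(640,600)))
c=np.load('pics/top.npz'); W=world(c,c['pose'])
for n,(u,v) in dict(foot=(492,303),pack=(120,290),bay=(325,208),blue=(288,203),white=(363,195),bench=(300,360)).items(): print(n,W[v,u].round(4))
# region masks by height -> minAreaRect
def rect(n,u0,v0,u1,v1,zl,zh):
    w=W[v0:v1,u0:u1]; m=((w[...,2]>zl)&(w[...,2]<zh)).astype(np.uint8)
    k,l,s,_=cv2.connectedComponentsWithStats(m); i=1+s[1:,4].argmax(); p=w[l==i]
    r=cv2.minAreaRect((p[:,:2]*1000).astype(np.float32)); print(n,r,np.median(p[:,2]),len(p))
rect('foot',460,270,530,340,.014,.026)
rect('pack',85,255,155,325,.0625,.08)
rect('cradle',85,255,155,325,.03,.08)
rect('chassis',255,165,400,250,.002,.1)
rect('blue',255,165,330,250,.07,.085)
rect('white',335,165,400,250,.07,.085)
E
```

```text
foot [ 0.4396 -0.3476  0.0228]
pack [0.4599 0.3644 0.064 ]
bay [ 0.6332 -0.0189  0.0027]
blue [0.6251 0.0533 0.0783]
white [ 0.6425 -0.0899  0.0757]
bench [0.3283 0.0295 0.0016]
foot ((441.0177917480469, -349.7175598144531), (76.32685852050781, 51.248443603515625), 31.084470748901367) 0.020428909399190398 996
pack ((461.7474365234375, 373.5248107910156), (40.101043701171875, 64.9452133178711), 64.1597900390625) 0.06423710337959343 569
cradle ((461.41845703125, 373.37847900390625), (64.28871154785156, 67.27786254882812), 61.71378707885742) 0.06230098968735093 1332
chassis ((637.232177734375, -21.072158813476562), (125.74887084960938, 255.0523681640625), 8.490154266357422) 0.006814579883482663 5287
blue ((624.6773681640625, 55.336551666259766), (44.570228576660156, 59.896263122558594), 6.715712070465088) 0.07588649387907087 703
white ((643.6600341796875, -91.44447326660156), (44.674373626708984, 60.315155029296875), 6.867157936096191) 0.07598929060093829 702
```

View pics/crops.png

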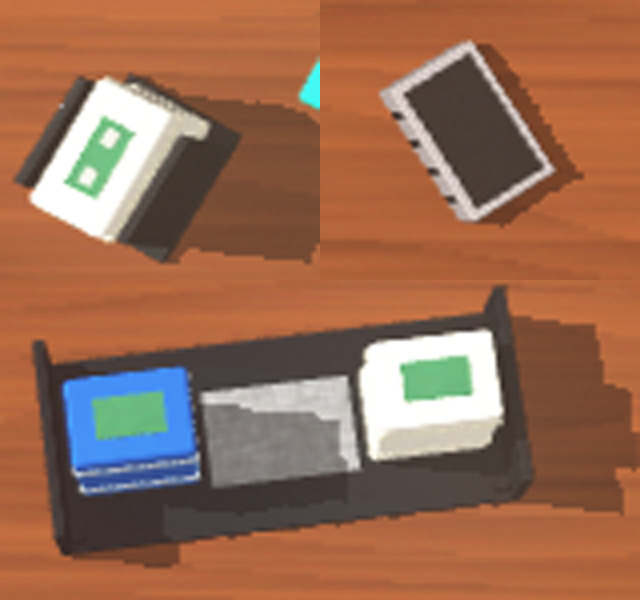

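The crop confirms the foot plate: grey rim with a dark pad, 76x51 mm, top at 20 mm. It also confirms the silver/white pack in the cradle, with its top at 64 mm. The bay's felt pad lies between the blue and white packs. Next I move above the foot and take a close look.

```bash
cat >> h.py <<'E'
from scipy.spatial.transform import Rotation as Rn
def wcam(f):
    p=np.array(bot.read_position()); e=bot.read_ee_rot(); c=snap('wrist',f)
    T=np.eye(4); T[:3,:3]=Rn.from_euler('xyz',e,degrees=True).as_matrix(); T[:3,3]=p
    return c,world(c,T@c['hand_eye'])
def rect(n,w,ctr,rad,zl,zh):
    m=((w[...,2]>zl)&(w[...,2]<zh)&(np.hypot(w[...,0]-ctr[0],w[...,1]-ctr[1])<rad)).astype(np.uint8)
    k,l,s,_=cv2.connectedComponentsWithStats(m); i=1+s[1:,4].argmax(); p=w[l==i]
    (cx,cy),(a,b),t=cv2.minAreaRect((p[:,:2]*1000).astype(np.float32))
    if b>a: a,b,t=b,a,t+90
    print(n,'ctr',round(cx,1),round(cy,1),'size',round(a,1),round(b,1),'long axis',round((t+90)%180-90,2),'z',round(float(np.median(p[:,2])),4),len(p))
    return np.array([cx,cy])/1000,(t+90)%180-90
E
python3 - <<'E'
from h import *
for n,p,ys in [('foot',[.441,-.35,.004],(31,-149)),('bay',[.634,-.018,.01],(97.3,-82.7)),('packend',[.4617,.3735,.04],(-25.8+90,-115.8)),('regrasp',[.5,.2,.04],(0,90,-90,97,-83,-26,154))]:
    for y in ys:
        q=bot.solve_ik(p,[180,0,y]); print(n,y,None if q is None else np.round(q,0))
bot.reach([.441,-.35,.20],[180,0,31.1]); c,w=wcam('w1'); print(c['hand_eye'].round(3),bot.read_clock())
rect('foot',w,(.441,-.35),.06,.014,.026)
E
```

```text
foot 31 [ 35.  43.  -4. 109.   5.  28. -31.]
foot -149 [ 78.  68. -74. 107.  73.  69.  98.]
bay 97.3 [ 13.  49. -25.  97.  29.  41. -20.]
bay -82.7 [ -23.   52.   31.   99.  -39.   40. -144.]
packend 64.2 [ -22.   45.  -33.  103.   35.   42. -100.]
packend -115.8 [ -6.  57. -62. 102.  59.  60.  64.]
regrasp 0 [ -21.   39.  -10.  112.   13.   31. -130.]
regrasp 90 [ -9.  41. -27. 111.  31.  35. -56.]
regrasp -90 [ 18.  62. -73. 110.  68.  67.  97.]
regrasp 97 [ -8.  41. -27. 111.  31.  35. -49.]
regrasp -83 [ -63.   55.   54.  114.  -64.   48. -144.]
regrasp -26 [ -28.   38.    0.  112.   -0.   29. -144.]
regrasp 154 [ -2.  43. -36. 111.  39.  39.   1.]
[[ 0.001 -0.945 -0.327  0.084]
 [ 1.     0.002 -0.001  0.   ]
 [ 0.002 -0.327  0.945 -0.14 ]
 [ 0.     0.     0.     1.   ]] 1.1917
foot ctr 442.3 -349.0 size 75.5 50.3 long axis 30.81 z 0.0177 4087
```

View pics/w1.png

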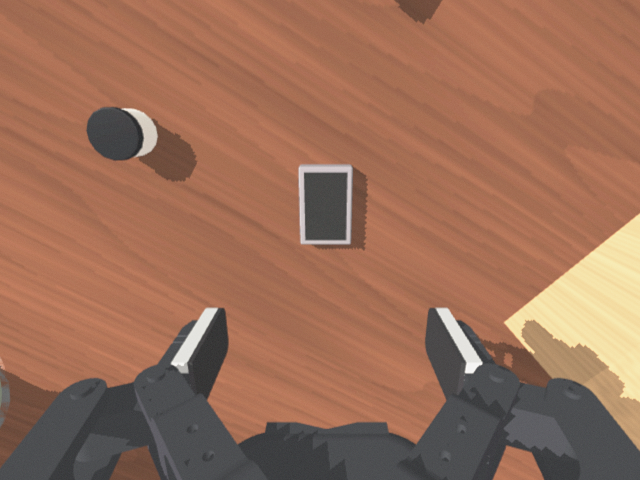

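The wrist view shows the foot plate at (325,205), free all round, and it agrees with the top view within 2 mm. I'll grip it across its width, lift it, and look at the bay on the way from the -y side.

```bash
python3 - <<'E'
from h import *
o=[180,0,30.81]
bot.servo_line([.4423,-.349,.06],Rn.from_euler('xyz',o,degrees=True).as_matrix() if 0 else o,speed=.15)
bot.servo_line([.4423,-.349,.004],speed=.06,f_stop=8)
bot.clamp(40); print('w',bot.read_gripper_width(),bot.read_grasp_force(),bot.read_position())
bot.servo_line([.4423,-.349,.16],speed=.15); print('lifted',bot.read_gripper_width(),bot.read_clock())
bot.reach([.620,-.118,.24],[180,0,97.3])
c,w=wcam('w2'); print(bot.read_gripper_width(),bot.read_clock())
a,ta=rect('blue',w,(.6247,.0553),.05,.066,.085); b,tb=rect('white',w,(.6437,-.0914),.05,.066,.085)
d=a-b; print('mid',(a+b)/2,'dir',np.degrees(np.arctan2(d[1],d[0])),np.hypot(*d))
E
```

```text
w 0.049142089270412775 41.16209864616394 [ 0.44239911 -0.34911372  0.00442405]
lifted 0.049159468842084005 4.975
0.04908897248105693 6.1833
blue ctr 628.1 38.6 size 44.0 23.9 long axis 7.2 z 0.0736 2133
white ctr 645.4 -90.1 size 60.5 43.6 long axis -82.35 z 0.0736 3324
mid [ 0.63676624 -0.02579509] dir 97.63166079645589 0.1298547192876566
```

View pics/w2.png

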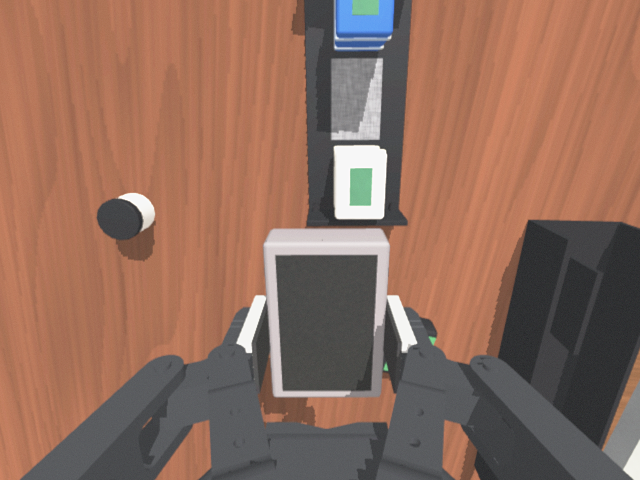

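The bay pad corners are at (332,58), (383,58), (380,139) and (331,139), the white pack is at (360,182), and the blue pack is cut off at the top. The foot is held squarely. I'll compute the held foot's offset in the tool from the same picture.

```bash
python3 - <<'E'
from h import *
c=np.load('pics/w2.npz'); w=world(c,c['hand_eye']) # tool frame
print('tool z foot',w[300,325],w[375,325])
m=w.copy(); m[...,2]*=1
f=rect('held foot(tool)',w,(0,0),.06,w[320,325,2]-.006,w[320,325,2]+.006)
T=np.eye(4);T[:3,:3]=Rn.from_euler('xyz',bot.read_ee_rot(),degrees=True).as_matrix();T[:3,3]=bot.read_position()
W=world(c,T@c['hand_eye'])
print('pad',[W[v,u].round(4) for u,v in((334,61),(381,61),(379,137),(333,137),(356,98))])
p=np.mean([W[v,u] for u,v in((332,58),(383,58),(380,139),(331,139))],0);print(p)
E
```

```text
tool z foot [ 0.01385889 -0.00096729 -0.01334665] [-0.0245903  -0.00096274 -0.01207112]
held foot(tool) ctr 0.6 -0.4 size 76.8 76.4 long axis -0.04 z -0.013 19799
pad [array([0.6088, 0.0159, 0.002 ]), array([0.6542, 0.0217, 0.001 ]), array([ 0.6646, -0.0487,  0.0011]), array([ 0.6171, -0.0546,  0.0028]), array([ 0.6351, -0.0145,  0.0021])]
[ 0.63584889 -0.01612492  0.00172896]
```

```bash
python3 - <<'E'
from h import *
X,Y=.6354,-.0172; o=[180,0,97.4]
bot.reach([X,Y,.13],o)
bot.servo_line([X,Y,.022],speed=.12)
print(bot.servo_line([X,Y,.005],speed=.025,f_stop=5),bot.read_position(),bot.read_ee_rot(),bot.read_force())
bot.let_go(); bot.wait(.2)
bot.servo_line([X,Y,.12],speed=.15)
bot.reach([X+.008,Y-.06,.26],o)
c,w=wcam('w3'); print(bot.read_clock())
rect('foot',w,(X,Y),.05,.017,.03)
a,ta=rect('blue',w,(.6247,.0553),.05,.066,.085); b,tb=rect('white',w,(.6437,-.0914),.05,.066,.085)
d=a-b; print('mid',(a+b)/2,'dir',np.degrees(np.arctan2(d[1],d[0])),np.hypot(*d))
E
```

```text
True [ 0.63536354 -0.01719629  0.00819949] [-1.79990518e+02  1.45844469e-03  9.74034719e+01] [-0.24509397 -0.66036692  5.00492413]
10.7
foot ctr 634.7 -16.9 size 76.1 50.5 long axis -82.53 z 0.0217 3609
blue ctr 625.7 56.3 size 59.4 44.1 long axis -82.44 z 0.0737 4159
white ctr 645.1 -89.2 size 59.2 43.8 long axis -82.92 z 0.0735 2640
mid [ 0.63538889 -0.01643239] dir 97.5711245658518 0.14673666060626292
```

View pics/w3.png

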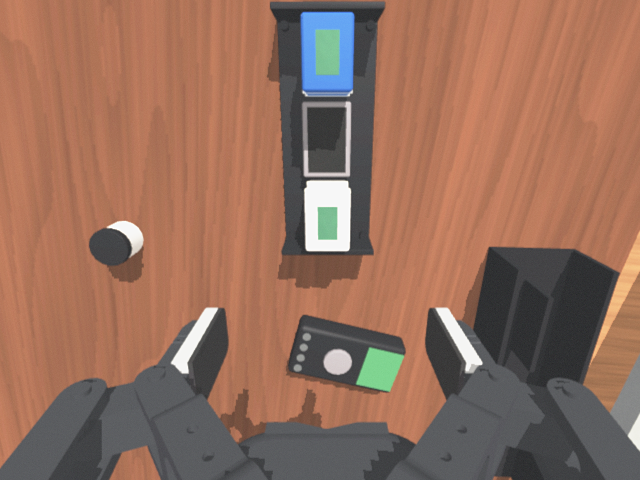

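The foot sits flat between the blue pack (327,52) and the white pack (327,215), within 1 mm of the middle and square. Now I look at the pack from close by and check the reach for setting it down.

```bash
python3 - <<'E'
from h import *
for n,p,y in [('set',[.48,.02,.02],7.5),('set',[.48,.02,.02],30),('re',[.48,.02,.02],97.5),('re',[.48,.02,.02],120)]:
    q=bot.solve_ik(p,[180,0,y]); print(n,y,None if q is None else np.round(q,0))
bot.reach([.4617-.01,.3735-.02,.25],[180,0,64.2])
c,w=wcam('w4'); print(bot.read_q().round(0) if hasattr(bot.read_q(),'round') else bot.read_q(),bot.read_clock())
rect('packtop',w,(.4617,.3735),.05,.0615,.08)
rect('pack+cradle',w,(.4617,.3735),.06,.03,.08)
E
```

```text
set 7.5 [ -6.  38.  -4. 121.   6.  22. -98.]
set 30 [ -4.  38.  -8. 121.  12.  22. -81.]
re 97.5 [  4.  38. -18. 120.  27.  25. -27.]
re 120 [  7.  39. -21. 120.  31.  26.  -8.]
[-24.  26. -27.  97.  13.  60. -82.] 12.475
packtop ctr 462.7 376.2 size 63.4 37.8 long axis -27.02 z 0.0622 1514
pack+cradle ctr 460.3 370.7 size 66.7 52.1 long axis -26.93 z 0.0612 3762
```

View pics/w4.png

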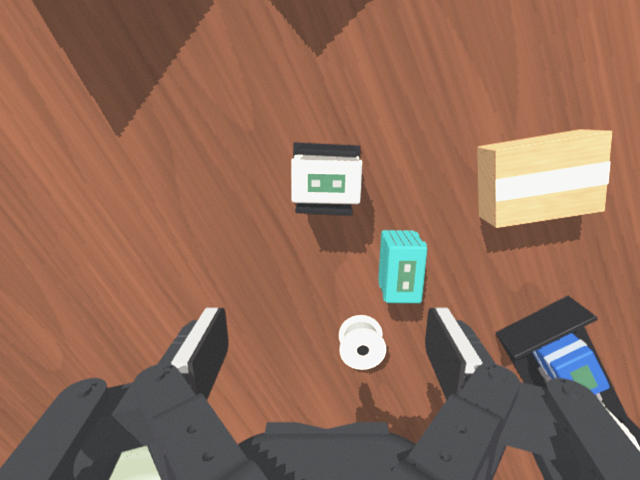

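The pack is in the cradle at (326,180). The turquoise look-alike at (403,266) is clear of the finger path, and the spool is at (362,345). I refine the pack's centre with a colour mask.

```bash
cat >> h.py <<'E'
def bright(n,c,w,ctr,rad,zl,zh):
    p=c['pixels'].astype(int); m=(p.min(-1)>150)|((p[...,1]>p[...,0]+25)&(p[...,1]>80))
    w=w.copy(); w[~m]=9; return rect(n,w,ctr,rad,zl,zh)
E
python3 - <<'E'
from h import *
c=dict(np.load('pics/w4.npz'))
T=np.eye(4);T[:3,:3]=Rn.from_euler('xyz',bot.read_ee_rot(),degrees=True).as_matrix();T[:3,3]=bot.read_position()
w=world(c,T@c['hand_eye']); bright('pack wrist',c,w,(.4617,.3735),.06,.058,.075)
c=dict(np.load('pics/top.npz')); bright('pack top',c,world(c,c['pose']),(.4617,.3735),.06,.058,.075)
E
```

```text
pack wrist ctr 462.7 376.2 size 66.1 39.5 long axis -27.27 z 0.0616 2871
pack top ctr 461.6 374.0 size 67.1 41.9 long axis -27.22 z 0.0636 786
```

```bash
python3 - <<'E'
from h import *
X,Y=.4622,.3752; o=[180,0,62.75]
bot.reach([X,Y,.15],o)
bot.servo_line([X,Y,.08],speed=.15)
print('hit',bot.servo_line([X,Y,.016],speed=.06,f_stop=8))
bot.clamp(60); print('w',bot.read_gripper_width(),bot.read_grasp_force(),bot.read_position())
z0=bot.read_position()[2]
bot.servo_line([X,Y,.10],speed=.08); bot.servo_line([X,Y,.21],speed=.15); print('w',bot.read_gripper_width(),bot.read_force(),bot.read_clock())
bot.reach([.48,.02,.20],[180,0,7.5])
bot.servo_line([.48,.02,.03],speed=.12)
print('down',bot.servo_line([.48,.02,.004],speed=.025,f_stop=4),bot.read_position(),'expect z',z0-.006,bot.read_gripper_width())
bot.let_go(); bot.wait(.2)
bot.servo_line([.48,.02,.14],speed=.15)
bot.reach([.49,-.02,.25],[180,0,97.5])
c,w=wcam('w5'); print(bot.read_clock())
bright('pack',c,w,(.48,.02),.06,.05,.065)
E
```

```text
hit False
w 0.06569453595526212 66.72137260437012 [0.46243871 0.37529269 0.01659561]
w 0.06516361959051621 [ 0.37797278  0.31781501 -5.08172793] 17.2
down True [0.47997105 0.0200397  0.01032907] expect z 0.010595613466664383 0.06540890314325416
23.9083
pack ctr 480.5 20.8 size 65.4 39.9 long axis -82.59 z 0.0556 2920
```

View pics/w5.png

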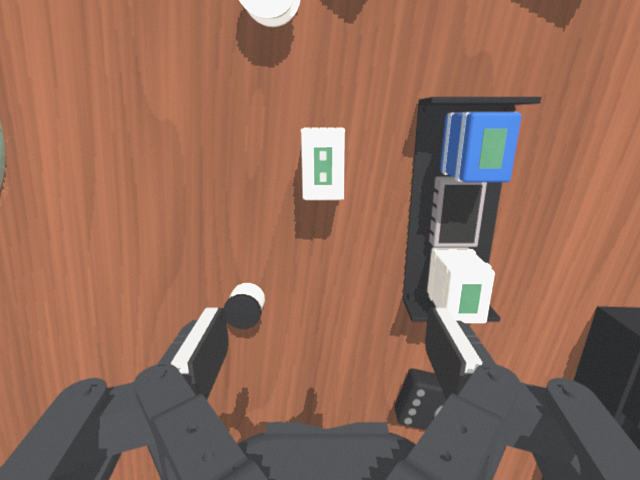

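The pack stands upright and free at (323,163), aligned with the bay. I'll take it by its broad sides and set it on the foot.

```bash
python3 - <<'E'
from h import *
X,Y=.4805,.020; o=[180,0,97.4]
bot.reach([X,Y,.15],o)
bot.servo_line([X,Y,.08],speed=.15)
print('hit',bot.servo_line([X,Y,.016],speed=.06,f_stop=8))
bot.clamp(60); z0=bot.read_position()[2]; print('w',bot.read_gripper_width(),bot.read_grasp_force(),z0)
bot.servo_line([X,Y,.17],speed=.12); print(bot.read_gripper_width(),bot.read_clock())
X,Y=.6353,-.0172
bot.servo_line([X,Y,.17],o,speed=.15)
bot.servo_line([X,Y,z0+.034],speed=.1)
print('down',bot.servo_line([X,Y,z0+.018],speed=.02,f_stop=4),bot.read_position(),'expect',z0+.024,bot.read_ee_rot())
bot.let_go(); bot.wait(.3)
bot.servo_line([X,Y,.16],speed=.12)
bot.reach([X+.008,Y-.06,.28],o)
c,w=wcam('w6'); print(bot.read_clock())
bright('pack',c,w,(X,Y),.042,.074,.09)
a,ta=rect('blue',w,(.6247,.0653),.04,.066,.0775); b,tb=rect('white',w,(.6437,-.0914),.05,.066,.0775)
E
```

```text
hit False
w 0.03930295581438799 60.55859327316284 0.01628730159659093
0.039450829228218805 28.175
down True [ 0.63531272 -0.01722913  0.04036196] expect 0.04028730159659093 [-1.79995821e+02  1.20869051e-02  9.73961084e+01]
33.9
pack ctr 634.7 -16.9 size 66.1 40.0 long axis -82.36 z 0.0796 3017
blue ctr 625.8 56.8 size 59.8 44.2 long axis -82.51 z 0.0738 3593
white ctr 645.0 -89.2 size 59.0 43.8 long axis -81.87 z 0.0735 2378
```

View pics/w6.png

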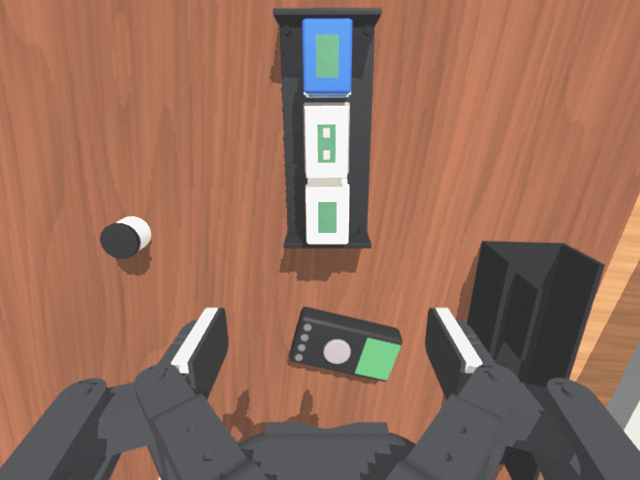

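The pack stands upright at (326,142) on the foot plate, at the same centre (634.7, -16.9) measured for the foot earlier, and square. The robot is clear of it, so I hand in.

```bash
python3 -c "
from station import bot
print(bot.hand_in())"
```

```text
the job is handed in; nothing more can be done
None
```

The job is handed in after about 34 s on the robot's clock: the foot plate is flat in the bay, within about 1 mm of the middle, and the pack stands upright on it, centred and square, with the robot clear.

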